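Measure the tongue of a milled block in the bench caliper

ROBOT

A 7-joint arm with a two-finger parallel gripper is mounted at the origin on the work surface. World frame = base frame: x ahead of the robot, y to its left, z up, the work surface at z = 0. Lengths are in m, angles in degrees, forces in N, time in s.
With the tool pointing down it reaches from about 0.35 to 0.9 m from the base axis. Payload 7.2 kg.
Tool frame: the origin (TCP) lies midway between the tips of the shut fingers; the grasp point (between the pads) lies grip_depth behind it (grip_depth is the distance from the TCP to the grasp point, in m); z points along the fingers, y is the line along which they close (so a half turn about z gives the same grasp; the last joint's range is limited). The gripper opens to 88 mm and grips with 3 to 60 N. Pads are 20 mm wide; open, the fingers measure 115 mm over their backs; the gripper's body (75 mm by 178 mm) begins 61 mm behind the grasp point.
Start: joints at [-67.964, 23.554, -0.728, 91.456, 0.321, 64.991, -4.71], TCP at [0.273, 0.562, 0.223] pointing down, gripper open.
Joint ranges: [-169.25, 169.25], [-16.82, 113.86], [-84.01, 82.57], [7.8, 145.47], [-59.2, 239.2], [7.22, 106.19], [-163.78, 163.78]. Speed limits (degrees/s): [136.94, 136.94, 172.46, 172.46, 180, 180, 180].

INTERFACE

Orientations are given as [roll, pitch, yaw] about the fixed x, y, z axes, in that order (R = Rz(yaw) Ry(pitch) Rx(roll)).
In Python, from workcell import * gives the robot as it stands.
- The arm moves only by the shell command python3 -m jog 'ROWS'. ROWS is a JSON object of lists of equal length, an entry for each row: "translation": the shift along the tool's x, y, z in cm, a list of three; "turn": the turn, a rotation vector about the tool's x, y, z in rad, a list of three; "claw": the opening in per cent of the stroke, from 0 (shut) to 100 (fully open). A call has 1 to 8 rows; each row is the pose to reach, as a shift and turn from the pose commanded when the call began, along the tool's axes at that moment; what a row does not reach only later rows make up. A row lasts 1/12 s, in which the tool goes at most 41.7 mm and 7.16 degrees, less where a joint would pass 70% of its speed; a pose out of reach is approached as far as the arm can. A call with a gripper value outside its range is refused whole. The fingers move at their own pace and stop on an object; the grip force is fixed at half the most. Time passes only in rows, so rows that repeat a pose let the fingers close. It gives the time, the measured TCP pose, the force, the opening and the grip force at its end, in the units of the state.
- get_state(): the state, without advancing time (a new reading comes with each control period).
- grab_frame(name): name is "side" or "top" or "wrist"; returns a dict with "pixels" (400x640x3 uint8, red, green, blue), "fx", "fy", "cx", "cy" (pixels), "k1" (the pictures are not rectified: a ray, as slopes to the right and down, at radius r is drawn at 1 + k1 r^2 times it, then the intrinsics apply), "R" (3x3) and "t" (3): a world point X has camera coordinates R X + t; the wrist camera has in their place "hand_eye" (4x4, takes a point from camera to tool coordinates, whose origin is the TCP and whose axes are the flange's). Camera axes: x right, y down, z forward; pixel columns grow to the right and rows downward; lengths in m; the calibration is good to about 2 mm. A picture is of the moment at which its call begins: read the wrist's pose just before it. There is no depth.
- hand_in(): hands the job in; it is judged then, once.
Trained networks look in the newest picture that a camera, given by its name, has taken for a name from the list of things; names that differ only in an ending like _2 or _b are one class to them, and where a whole thing is asked for, a point or a joint stands for the part that bears it (a point fixed in the world has none). Each returns a list of dicts, best first, with "confidence" (0 to 1); they miss things now and then, are a little off and sometimes report something else, mostly with a low value. They report only what shows in the picture. A call takes as long as a camera call. They do not tell look-alikes from the thing itself.
- silhouettes(camera, name): "pixels" (400x640 bool, what is visible of it) and "xy" ([column, row] in pixels, amid what is visible of it).
The state is a dict: "time": time; "joints": joint angles; "qd": joint speeds; "tau": joint torques, N m; "tcp_pos": TCP position; "tcp_rot": TCP orientation; "wrist_force": force on the tool from outside, world axes, zero at the start; "wrist_torque": the same for the moment, N m; "gripper_width": finger opening in m; "grasp_force": force on a finger pad.
Only numpy, scipy, OpenCV 4.12 (cv2) and the standard library are available. Lean on these libraries where they do the work, as an engineer would, in place of code of your own. Each camera call takes 0.05 s, during which the arm holds its last target. There are 200 camera calls.

TASK

Measure the brass block's milled tongue in the bench caliper: open the jaws, set the block down gently on the plate with its narrow tongue well in between them, and lay the tongue flat against the fixed jaw. Then slide the moving jaw shut until it bears firmly but gently on the tongue, and with the jaws shut press the orange hold key. Leave the block standing in the shut jaws, and do not disturb the other things on the bench.

Things in the scene. Friction and masses are not known exactly. Their poses are not given: they have to be found in the camera images.
- stand: Bench caliper stand, fixed to the bench: blue base, black granite plate 165 x 330 mm, its top at z = 20 mm in this frame (x -130 to +35, y -52 to +278 mm). A 16 x 4 mm beam lies above it along y, top 14 mm over the plate; nothing stands over 32 mm above the plate. Origin: on the bench under the beam's centre line, in the plane of the fixed jaw's face. y: the way the jaws open; -x: to the jaws' free tips.
- fixed_jaw (a point): Fixed jaw, a steel blade 50 mm long along x (free tip at x = -25 mm, beam's edge at +25 mm), 5 mm thick, 6 mm wide at the tip, 24 at the root. Origin on its measuring face, mid-length, mid-thickness, 12 mm above the plate, 33 mm from the beam's centre line. Axes as the stand: +y points off the face, to the moving jaw.
- moving_jaw (a point): Sliding jaw, part of the slide, mirror image of the fixed jaw and opposite it; origin on its measuring face, mid-length, mid-thickness; same axes.
- slide (a joint): Position of the caliper slide in m = gap between the jaws' faces: 0 shut, at most 0.110, growing along the stand's +y. Starts a few mm open, too narrow for the tongue. About 1.5 N of friction; stays where it is left. It carries the moving jaw, a black display housing (34 mm wide, centred on the beam, 2 to 82 mm behind the jaw's face, top 26 mm above the plate), thumb rest and key.
- thumb_rest (a point): Centre of the slide's ribbed aluminium thumb rest, a lug out of the housing's side towards stand -x: 16 mm along y, 17 mm along x, 5 to 20 mm above the plate, 71 mm along +y from the moving jaw's face, 24.5 mm from the beam's centre line. Can be pushed from either side: 44 mm of free room between it and the moving jaw's back, free plate on the other side. Axes as the stand.
- hold_key_top (a point): Centre of the top of the orange hold key, a round spring key of 13 mm diameter on top of the display housing, 5 mm proud of it.
- hold_key (a joint): Travel of the hold key in m: 0 up, 0.003 fully pressed; fully pressed at about 4 N, springs back when let go.
- brass_block_grip (a point): Centre, half-way up, of the brass block's wide end. The block is a T in plan, 24 mm tall: wide end 36 mm (x) by 40 mm (y), centred here; milled tongue 26 mm wide (y), 32 mm long, from x = +18 to +50 mm. x points to the tongue's tip, z up. About 0.4 kg. It lies flat on a grey pad 3 mm thick.
- brass_block_tongue (a point): Centre, half-way up, of the brass block's tongue, 34 mm along x from the centre of the wide end; same axes. The tongue's sides are 13 mm either side of it along y, its tip 16 mm along +x, the shoulders 16 mm along -x.
- alu_block_grip (a point): Centre, half-way up, of the wide end of a pale aluminium block of the same shape, which is not to be measured: leave alone.
- model_wheel: Loose model-car wheel lying flat, black tyre, 84 mm diameter, 30 mm tall: leave alone. Origin under its centre.
- pliers: Red-handled pliers lying flat, 160 mm long: leave alone. Origin at the pivot, x along the nose.
- mallet: Small brass-headed mallet with a pale wooden handle, 200 mm long: leave alone. Origin in the handle, 40 mm behind the head; x towards the head.
- screwdriver: Yellow-handled screwdriver lying flat: leave alone.
Things that resemble listed ones, but are neither listed nor needed, are in the scene too. Of the things like the part that bears brass_block_grip, leave any that is black, green or red; of the rest the smaller one is meant.

How it is judged (in metres and radians):
On the way, in this order (a step that is already met when the one before it is completed fails the run):
1. The jaws are opened wide enough for the tongue (30 mm or more) (value of joint slide above 0.03 m), for 0.1 s.
2. With the jaws still open, the brass block stands on the plate with its tongue between the jaws and flat against the fixed jaw (x of brass_block_tongue in the frame of fixed_jaw between -0.026 and 0 m and y of brass_block_tongue in the frame of fixed_jaw between 0.0105 and 0.0155 m and z of brass_block_tongue in the frame of fixed_jaw between -0.003 and 0.003 m and angle between the x axis of brass_block_tongue and the x axis of fixed_jaw, either way round below 0.06 rad and angle between brass_block_tongue's own z axis and vertical below 0.06 rad and value of joint slide above 0.0285 m), for 0.2 s.
3. The moving jaw is slid shut on the tongue and bears on it with more than 2 N, the tongue flat against the fixed jaw (x of brass_block_tongue in the frame of fixed_jaw between -0.026 and 0 m and y of brass_block_tongue in the frame of fixed_jaw between 0.0105 and 0.0155 m and z of brass_block_tongue in the frame of fixed_jaw between -0.003 and 0.003 m and angle between the x axis of brass_block_tongue and the x axis of fixed_jaw, either way round below 0.06 rad and angle between brass_block_tongue's own z axis and vertical below 0.06 rad and value of joint slide between 0.024 and 0.0278 m and contact force between slide and brass_block above 2 N), for 0.2 s.
4. The hold key is pressed with the jaws still shut on the tongue (x of brass_block_tongue in the frame of fixed_jaw between -0.026 and 0 m and y of brass_block_tongue in the frame of fixed_jaw between 0.0105 and 0.0155 m and z of brass_block_tongue in the frame of fixed_jaw between -0.003 and 0.003 m and angle between the x axis of brass_block_tongue and the x axis of fixed_jaw, either way round below 0.06 rad and angle between brass_block_tongue's own z axis and vertical below 0.06 rad and value of joint slide between 0.024 and 0.0278 m and value of joint hold_key above 0.002 m), for 0.05 s.
At the end, for the whole second after the job is handed in: The brass block stands flat on the plate with at least 15 mm of its tongue between the jaws, flat against the fixed jaw (gap under 2.5 mm, within 0.06 rad), the moving jaw shut on it (slide at 26 mm, -2/+1.8 mm), the hold key up again, everything released and at rest (x of brass_block_tongue in the frame of fixed_jaw between -0.026 and 0 m and y of brass_block_tongue in the frame of fixed_jaw between 0.0105 and 0.0155 m and z of brass_block_tongue in the frame of fixed_jaw between -0.003 and 0.003 m and angle between the x axis of brass_block_tongue and the x axis of fixed_jaw, either way round below 0.06 rad and angle between brass_block_tongue's own z axis and vertical below 0.06 rad and value of joint slide between 0.024 and 0.0278 m and value of joint hold_key below 0.001 m); the robot touches nothing.
It fails at once if The jaw is forced on the block (more than 40 N) (contact force between slide and brass_block above 40 N).
It fails at once if The block is dropped or slammed on the plate or against the caliper (more than 80 N) (contact force between brass_block and stand above 80 N).
It fails at once if Another thing on the bench is moved by more than 15 mm (distance of any of alu_block_grip, model_wheel, pliers, mallet, screwdriver from where it was at the start of the episode above 0.015 m).
It also fails if it takes over 61 s, if anything falls off the work surface, if the arm or the gripper's body presses on something with over 40 N, if the wrist force passes 120 N, or if a joint passes its speed limit or range.

## Working session

There is one attempt and no reset: what is moved stays moved. The work goes in short steps, Python scripts to look and compute and a shell command to move; the robot and the scene stay as the last step left them, time stands still between calls to the robot, and variables do not carry over. Pictures are saved under pics/ and viewed, at most 10 in all, crops included, and the job is handed in when it is done.

```bash
ls; mkdir -p pics
python3 - <<'E'
from workcell import *
import cv2
s=get_state();print({k:s[k] for k in('time','tcp_pos','tcp_rot','gripper_width','wrist_force')})
try: print(grip_depth)
except Exception as e: print(e)
for n in('top','side'):
    f=grab_frame(n);cv2.imwrite(f'pics/{n}0.png',f['pixels'][:,:,::-1])
    print(n,[f[k] for k in('fx','fy','cx','cy','k1')],f['R'],f['t'])
    for o in('stand','slide','brass_block_grip','alu_block_grip','thumb_rest','hold_key','fixed_jaw','model_wheel','pliers','mallet','screwdriver'):
        try: print(o,[(round(d['confidence'],2),[int(v) for v in d['xy']],int(d['pixels'].sum())) for d in silhouettes(n,o)])
        except Exception as e: print(o,e)
E
```

```text
pics
{'time': 0.0, 'tcp_pos': array([0.27321283, 0.56157986, 0.22182532]), 'tcp_rot': array([-1.79911629e+02,  5.48883003e-03,  1.54060615e+02]), 'gripper_width': 0.08797158978741182, 'wrist_force': array([ 0.41482653, -0.21828291, -0.4135203 ])}
0.0187
top [372.0262092148635, 372.0262092148635, 317.29001909528904, 195.9859979996356, -0.015017367625540033] [[ 0.01519892 -0.99977855 -0.01455494]
 [-0.99326102 -0.01342392 -0.11511881]
 [ 0.11489793  0.01620653 -0.99324509]] [-0.07796458  0.50652604  1.11639169]
stand [(0.74, [252, 177], 5398), (0.24, [157, 256], 633)]
slide [(0.73, [268, 158], 354)]
brass_block_grip [(0.83, [310, 241], 284), (0.71, [433, 274], 518), (0.68, [390, 268], 247), (0.58, [483, 203], 588), (0.49, [404, 167], 298)]
alu_block_grip [(0.67, [373, 214], 243)]
thumb_rest [(0.91, [268, 159], 438)]
hold_key [(0.64, [270, 160], 389), (0.61, [154, 258], 482), (0.41, [403, 168], 300)]
fixed_jaw [(0.66, [250, 179], 5310)]
model_wheel [(0.57, [349, 113], 563)]
pliers [(0.63, [177, 204], 239)]
mallet [(0.91, [155, 253], 501), (0.59, [405, 168], 237)]
screwdriver [(0.87, [412, 115], 318)]
side [390.78682732185194, 390.78682732185194, 323.5552553787916, 202.17698144133905, -0.045252971604937436] [[ 0.99821446 -0.05957143  0.00437372]
 [-0.03524529 -0.64654167 -0.76206407]
 [ 0.04822504  0.76054922 -0.64748686]] [-0.51896856 -0.0030832   1.2937484 ]
stand [(0.64, [334, 172], 2768)]
slide []
brass_block_grip [(0.82, [359, 269], 297), (0.79, [326, 353], 1083), (0.69, [236, 300], 813), (0.67, [244, 262], 325), (0.57, [275, 200], 259)]
alu_block_grip [(0.76, [307, 248], 316), (0.6, [360, 269], 322)]
thumb_rest [(0.76, [349, 171], 238)]
hold_key [(0.51, [268, 131], 205), (0.48, [424, 278], 460)]
fixed_jaw [(0.93, [333, 172], 2660)]
model_wheel [(0.59, [407, 228], 545)]
pliers []
mallet [(0.75, [269, 131], 209), (0.39, [406, 225], 519)]
screwdriver [(0.67, [425, 277], 407)]
```

Run:
```python
import cv2
i=cv2.imread('pics/top0.png');cv2.imwrite('pics/top0c.png',cv2.resize(i[80:320,120:520],(800,480),interpolation=cv2.INTER_CUBIC))
```

```text
(no output)
```

View pics/top0c.png

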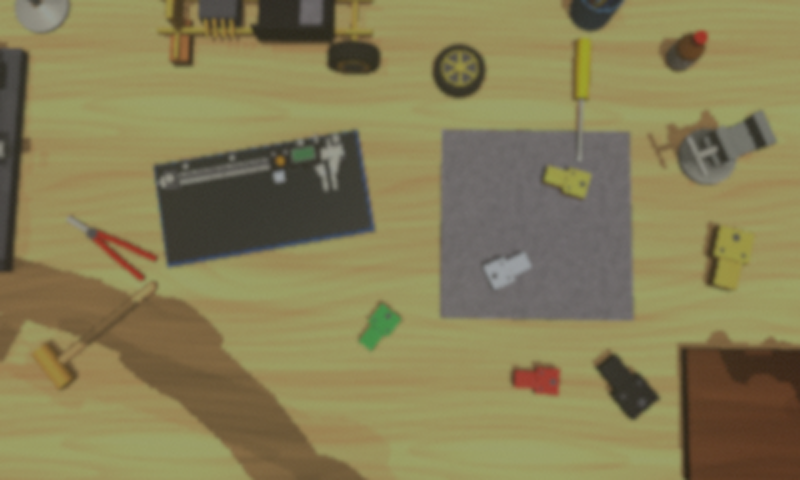

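The top view shows two yellow brass-coloured T-blocks. The small one is on the grey pad at about full-image (404,169), with the screwdriver tip just above it. A larger one lies off the pad at (485,207). The green, red and black ones are excluded, so the smaller block on the pad fits ("lies on a grey pad, smaller one"). I'll confirm it close up with the wrist camera.

```bash
cat > h.py <<'E'
from workcell import *
import numpy as np, cv2
from scipy.spatial.transform import Rotation as Ro
def shot(name,save=None):
    s=get_state(); f=grab_frame(name)
    if name=='wrist':
        T=np.eye(4);T[:3,:3]=Ro.from_euler('xyz',s['tcp_rot'],degrees=True).as_matrix();T[:3,3]=s['tcp_pos']
        T=T@np.array(f['hand_eye']); f['R']=T[:3,:3].T; f['t']=-T[:3,:3].T@T[:3,3]
    if save: cv2.imwrite(save,f['pixels'][:,:,::-1])
    f['K']=np.array([[f['fx'],0,f['cx']],[0,f['fy'],f['cy']],[0,0,1.]])
    return f
def p2w(f,px,z):
    px=np.array(px,float).reshape(-1,1,2)
    d=cv2.undistortPoints(px,f['K'],np.array([f['k1'],0,0,0.]))[:,0]
    R=np.array(f['R']);c=-R.T@f['t']; r=np.c_[d,np.ones(len(d))]@R
    return c+r*((z-c[2])/r[:,2])[:,None]
def w2p(f,X):
    X=np.array(X,float).reshape(-1,3)
    return cv2.projectPoints(X,cv2.Rodrigues(np.array(f['R']))[0],np.array(f['t'],float),f['K'],np.array([f['k1'],0,0,0.]))[0][:,0]
def plan(target,yaw,roll=180.):
    s=get_state(); R=Ro.from_euler('xyz',s['tcp_rot'],degrees=True)
    G=Ro.from_euler('xyz',[roll,0,yaw],degrees=True)
    print('trans cm',np.round(R.inv().apply(np.array(target)-s['tcp_pos'])*100,2),'turn',np.round((R.inv()*G).as_rotvec(),3))
E
python3 - <<'E'
from h import *
f=shot('top')
c=[(155,165),(357,131),(373,232),(168,265)]
W=p2w(f,[(120+a/2,80+b/2) for a,b in c],0.02);print(W.round(3))
# stand: TL=( 35,278) TR=(35,-52) BR=(-130,-52) BL=(-130,278)
L=np.array([[35,278],[35,-52],[-130,-52],[-130,278]])/1000
A=L-L.mean(0);B=W[:,:2]-W[:,:2].mean(0)
th=np.arctan2((A[:,0]*B[:,1]-A[:,1]*B[:,0]).sum(),(A*B).sum())
R=np.array([[np.cos(th),-np.sin(th)],[np.sin(th),np.cos(th)]])
o=W[:,:2].mean(0)-R@L.mean(0);print('yaw',np.degrees(th),'orig',o,'resid',(R@L.T).T+o-W[:,:2])
print('block wide/tongue',p2w(f,[(120+576/2,80+182/2),(120+552/2,80+176/2)],0.027))
print(p2w(f,[(410,160),(485,207),(373,214)],0.01))
plan(np.r_[o+R@np.array([-.05,.03]),.25],get_state()['tcp_rot'][2])
w=shot('wrist');print(w['hand_eye'],w['fx'],w['R'],-w['R'].T@w['t'])
E
```

```text
[[ 0.61   0.309  0.02 ]
 [ 0.668 -0.009  0.02 ]
 [ 0.508 -0.037  0.02 ]
 [ 0.452  0.28   0.02 ]]
yaw 10.180328309269436 orig [0.62629238 0.03301861] resid [[ 0.00178657  0.00386229]
 [ 0.00183506 -0.00314438]
 [-0.00057194 -0.00407772]
 [-0.00304969  0.00335981]]
block wide/tongue [[ 0.58951625 -0.35054331  0.027     ]
 [ 0.59848017 -0.31351178  0.027     ]]
[[ 0.62801921 -0.36121547  0.01      ]
 [ 0.48235247 -0.59196957  0.01      ]
 [ 0.45578389 -0.24423998  0.01      ]]
trans cm [-49.07 -32.66  -2.74] turn [ 0. -0. -0.]
[[ 3.73588396e-04 -9.65817089e-01 -2.59224249e-01  7.07510736e-02]
 [ 9.99999762e-01  2.10556927e-04  6.56685591e-04  4.56109461e-04]
 [-5.79656704e-04 -2.59224433e-01  9.65816938e-01 -1.62745924e-01]
 [ 0.00000000e+00  0.00000000e+00  0.00000000e+00  1.00000000e+00]] 279.8106828205985 [[ 4.37175248e-01  8.99376124e-01  6.24186660e-04]
 [ 8.68569953e-01 -4.22380647e-01  2.59192643e-01]
 [ 2.33375319e-01 -1.12770458e-01 -9.65825442e-01]] [0.21002722 0.59337712 0.38541323]
```

```bash
python3 -m jog '{"translation":[[-4,-2.6,0],[-8,-5.2,0],[-12,-7.8,0],[-15.5,-10.4,0],[-19,-13,0],[-22.5,-15.5,0],[-26,-17.5,0],[-29,-19.5,0]],"turn":[[0,0,0.12],[0,0,0.24],[0,0,0.36],[0,0,0.48],[0,0,0.6],[0,0,0.71],[0,0,0.82],[0,0,0.94]],"claw":[0,0,0,0,0,0,0,0]}'
python3 - <<'E'
from h import *
th=np.radians(10.18);R=np.array([[np.cos(th),-np.sin(th)],[np.sin(th),np.cos(th)]])
plan(np.r_[np.array([.6263,.033])+R@np.array([-.04,.05]),.22],100.2)
E
```

```text
time: 1.97
tcp_pos: [0.4412, 0.272, 0.2231]
tcp_rot: [180.0, -0.0, 99.9]
wrist_force: [1.0, 0.7, -0.0]
gripper_width: 0.0383
grasp_force: 0.0
trans cm [-21.74  10.1    0.3 ] turn [ 0.001 -0.001 -0.005]
```

```bash
python3 -m jog '{"translation":[[-3,1.4,0],[-6,2.8,0],[-9.5,4.4,0],[-13,6,0],[-16,7.4,0],[-19,8.8,0],[-21.7,10.1,0],[-21.7,10.1,0]],"turn":[[0,0,0],[0,0,0],[0,0,0],[0,0,0],[0,0,0],[0,0,0],[0,0,0],[0,0,0]],"claw":[0,0,0,0,0,0,0,0]}'
python3 - <<'E'
from h import *
f=shot('wrist','pics/w1.png')
for o in('fixed_jaw','slide','hold_key','thumb_rest'):
  print(o,[(round(d['confidence'],2),[int(v) for v in d['xy']],int(d['pixels'].sum())) for d in silhouettes('wrist',o)])
E
```

```text
time: 2.63
tcp_pos: [0.5811, 0.0713, 0.223]
tcp_rot: [179.9, 0.2, 99.8]
wrist_force: [-0.5, -0.5, 0.1]
gripper_width: 0.0005
grasp_force: 0.0
fixed_jaw [(0.76, [314, 110], 30103)]
slide [(0.56, [353, 173], 2362)]
hold_key [(0.73, [201, 338], 318)]
thumb_rest [(0.91, [353, 173], 2358)]
```

View pics/w1.png

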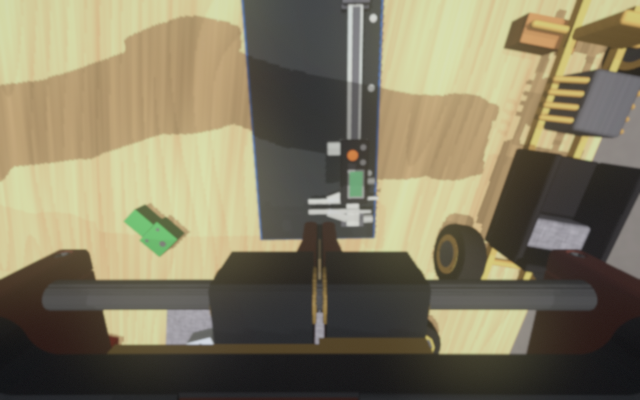

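The wrist view shows the plate, with the orange key at (352,155), the thumb rest at (333,148), the jaws at about (330,205) and (330,212), and the plate's near edge at row 238. I'll enlarge it to measure.

Run:
```python
import cv2
i=cv2.imread('pics/w1.png');cv2.imwrite('pics/w1c.png',cv2.resize(i[125:250,250:400],(720,600),interpolation=cv2.INTER_CUBIC))
```

```text
(no output)
```

View pics/w1c.png

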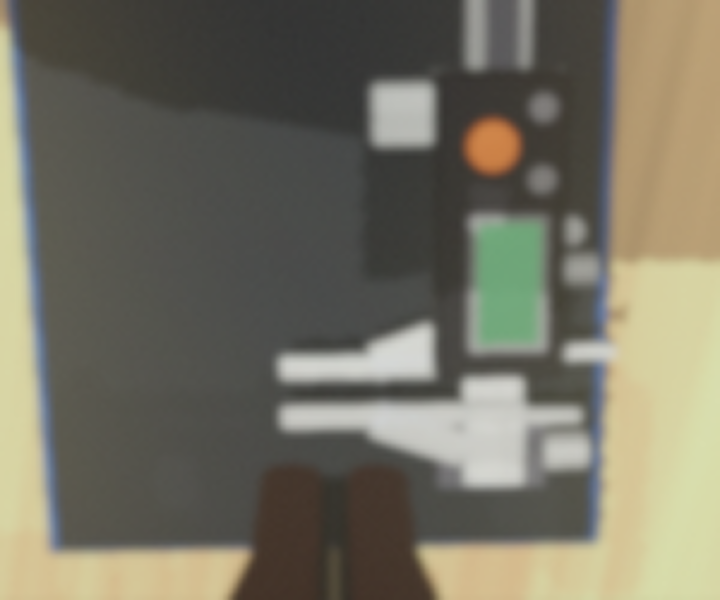

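```bash
cat >> h.py <<'E'
def crop(px,x0,y0,s): return np.array(px,float)/s+[x0,y0]
E
python3 - <<'E'
from h import *
f=shot('wrist')
q=lambda P,z:p2w(f,crop(P,250,125,4.8),z)
C=q([(55,548),(596,541),(12,20),(613,10)],.02);print(C.round(4))
J=q([(278,402),(430,402),(278,383),(430,383)],.0345);print(J.round(4))
k=q([(493,146)],.051);print('key',k)
t=q([(403,113)],.040);print('thumb',t)
yaw=np.degrees(np.arctan2(*(C[1]-C[0])[1::-1])); print('yaw bottom',yaw, 'L',np.degrees(np.arctan2(*(C[2]-C[0])[1::-1]))-90,'R',np.degrees(np.arctan2(*(C[3]-C[1])[1::-1]))-90,'width',np.linalg.norm(C[1]-C[0]))
print('face',np.degrees(np.arctan2(*(J[1]-J[0])[1::-1])),'key-thumb',np.degrees(np.arctan2(*(k-t)[0][1::-1])))
th=np.radians(10.);e=np.array([[np.cos(th),np.sin(th)],[-np.sin(th),np.cos(th)]])
# tip fixed jaw at stand (-58,0)
for n,P,l in(('tip',J[0],(-.058,0)),('BL',C[0],(-.13,-.052)),('BR',C[1],(.035,-.052))): print(n,P[:2]-e.T@np.array(l))
print('rel tip in stand axes', [(e@(p[:2]-J[0][:2])*1000).round(1) for p in (J[2],k[0],t[0],C[0],C[1])])
E
```

```text
[[ 0.514  -0.0225  0.02  ]
 [ 0.6697  0.0081  0.02  ]
 [ 0.4837  0.1251  0.02  ]
 [ 0.6394  0.1562  0.02  ]]
[[0.5706 0.0381 0.0345]
 [0.6115 0.0455 0.0345]
 [0.5697 0.0434 0.0345]
 [0.6104 0.0508 0.0345]]
key [[0.61152532 0.11840581 0.051     ]]
thumb [[0.58875614 0.12145614 0.04      ]]
yaw bottom 11.146187619916503 L 11.601565331736822 R 11.545295851126625 width 0.15867917423748873
face 10.344113306200436 key-thumb -7.630337756116377
tip [0.62769356 0.04813485]
BL [0.63298877 0.05125104]
BR [0.62618152 0.05327383]
rel tip in stand axes [array([0. , 5.4]), array([54.3, 72. ]), array([32.4, 79. ]), array([-66.2, -49.9]), array([ 92.4, -46.7])]
```

Run:
```python
from h import *
for n in('top','side','wrist'):
    f=shot(n,f'pics/{n}2.png'); hsv=cv2.cvtColor(f['pixels'],cv2.COLOR_RGB2HSV)
    m=cv2.inRange(hsv,(7,140,110),(16,255,255))
    N,l,st,ce=cv2.connectedComponentsWithStats(m)
    for i in range(1,N):
        if st[i,4]>5: 
            w=p2w(f,ce[i],.051)[0]
            if .5<w[0]<.72 and 0<w[1]<.3: print(n,'orange',ce[i].round(1),st[i],w.round(4))
    if n!='side':
        d=silhouettes(n,'stand')
        if d:
            c,_=cv2.findContours(d[0]['pixels'].astype(np.uint8),0,2);c=max(c,key=cv2.contourArea);
            P=p2w(f,cv2.approxPolyDP(cv2.convexHull(c),4,True),.02);print('poly',P[:,:2].round(4).tolist())
            mr=cv2.minAreaRect((p2w(f,c,.02)[:,:2]*1000).astype(np.float32));print(mr)
s=get_state();print(s['tcp_pos'],s['tcp_rot'])
```

```text
poly [[0.6697, -0.0072], [0.5112, -0.0355], [0.4773, 0.1596], [0.5212, 0.1582], [0.6492, 0.0902]]
((572.6724243164062, 74.54339599609375), (164.06175231933594, 203.34019470214844), 10.980599403381348)
side orange [349.1 164.1] [348 163   3   3   8] [0.6162 0.1084 0.051 ]
wrist orange [353.9 163.1] [348 158  12  11 103] [0.6152 0.1092 0.051 ]
poly [[0.6164, 0.2937], [0.6731, -0.0001], [0.5176, -0.0316], [0.4577, 0.2648]]
((566.4281005859375, 130.8380889892578), (163.8671112060547, 304.2212219238281), 10.887890815734863)
[0.57813976 0.07872087 0.22276337] [ 1.79992785e+02 -1.57715457e-02  1.00258980e+02]
```

Run:
```python
import cv2
i=cv2.imread('pics/wrist2.png');cv2.imwrite('pics/w2c.png',cv2.resize(i[130:255,250:400],(720,600),interpolation=cv2.INTER_CUBIC))
```

```text
(no output)
```

View pics/w2c.png

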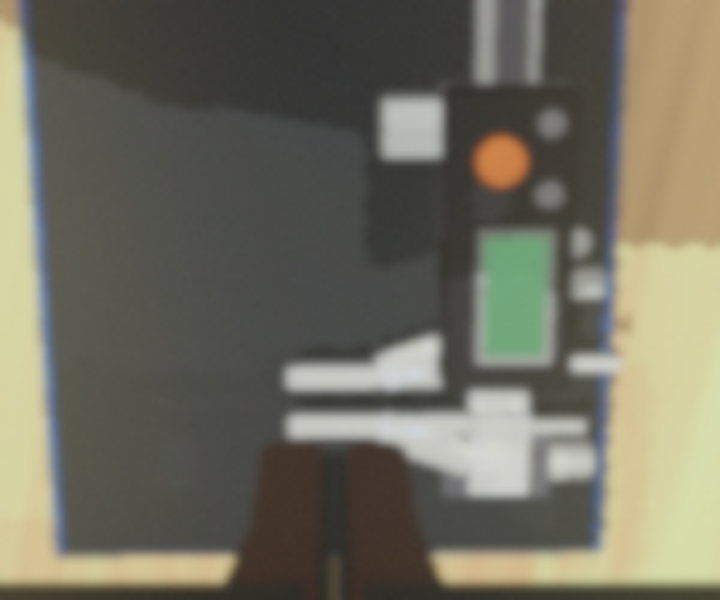

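The enlarged view shows the fixed jaw's face at crop row 412 with its tip at column 286, and the moving face at row 391. The thumb rest is centred at (412,128), the key at (501,162), and the plate corners at (60,552) and (598,549).

Run:
```python
from h import *
f=shot('wrist')
q=lambda P,z:p2w(f,crop(P,250,130,4.8),z)[:,:2]
C=q([(60,552),(598,549),(26,30),(624,30)],.02)
J=q([(286,412),(465,412),(286,391),(440,391)],.0345)
k=q([(501,162)],.051)[0];t=q([(412,128)],.040)[0]
a=lambda v:np.degrees(np.arctan2(v[1],v[0]))
print('yaw',a(C[1]-C[0]),a(C[2]-C[0])-90,a(C[3]-C[1])-90,a(J[1]-J[0]),'w',np.linalg.norm(C[1]-C[0]))
yaw=10.9;th=np.radians(yaw);e=np.array([[np.cos(th),np.sin(th)],[-np.sin(th),np.cos(th)]])
g=(e@(J[2]-J[0]))[1];print('gap',g)
O=[P-e.T@np.array(l) for P,l in((J[0],(-.058,0)),(C[0],(-.13,-.052)),(C[1],(.035,-.052)),(k,(0,g+(e@(k-J[2]))[1])),(t,(-.0245,g+.071)))]
print(np.round(O,4)); print([(e@(p-J[0])*1000).round(1) for p in(J[2],k,t,C[0],C[1])])
```

```text
yaw 10.627771714451681 10.713239194561666 10.574330030431838 10.28230215140104 w 0.15888036782643042
gap 0.0060803681665566305
[[0.6318 0.0387]
 [0.6348 0.0435]
 [0.6289 0.0416]
 [0.6296 0.0383]
 [0.6321 0.0401]]
[array([0.1, 6.1]), array([55.7, 71. ]), array([34.1, 78.4]), array([-68.2, -47.9]), array([ 90.7, -48.6])]
```

```bash
python3 -m jog '{"translation":[[0,0.9,3],[-0.2,0.9,7],[-0.2,0.9,11],[-0.2,0.9,15],[-0.2,0.9,17.5],[-0.2,0.9,19],[-0.2,0.9,19.4],[-0.2,0.9,19.4]],"turn":[[0,0,0],[0,0,0],[0,0,0],[0,0,0],[0,0,0],[0,0,0],[0,0,0],[0,0,0]],"claw":[0,0,0,0,0,0,0,0]}'
python3 -m jog '{"translation":[[0,0,0],[0,0,0]],"turn":[[0,0,0],[0,0,0]],"claw":[0,0]}'
```

```text
time: 3.9
tcp_pos: [0.5868, 0.0776, 0.0276]
tcp_rot: [-179.9, 0.0, 100.2]
wrist_force: [0.4, -1.0, 0.4]
gripper_width: 0.0005
grasp_force: 0.0
time: 4.07
tcp_pos: [0.5887, 0.0779, 0.0302]
tcp_rot: [179.9, -0.0, 100.2]
wrist_force: [0.4, -0.1, -0.5]
gripper_width: 0.0004
grasp_force: 0.0
```

```bash
python3 -m jog '{"translation":[[0.6,0,0.1],[1.2,0,0.1],[1.8,0,0.1],[2.4,0,0.1],[3.0,0,0.1],[3.6,0,0.1],[4.2,0,0.1],[4.8,0,0.1]],"turn":[[0,0,0],[0,0,0],[0,0,0],[0,0,0],[0,0,0],[0,0,0],[0,0,0],[0,0,0]],"claw":[0,0,0,0,0,0,0,0]}'
python3 -m jog '{"translation":[[0.5,0,0],[0.9,0,0],[0.9,0,0],[0.9,0,0],[0.5,0,-2],[0.2,0,-6],[0,0,-11],[0,0,-16]],"turn":[[0,0,0],[0,0,0],[0,0,0],[0,0,0],[0,0,0],[0,0,0],[0,0,0],[0,0,0]],"claw":[0,0,0,0,0,0,0,0]}'
python3 - <<'E'
from h import *
f=shot('wrist','pics/wrist3.png'); hsv=cv2.cvtColor(f['pixels'],cv2.COLOR_RGB2HSV)
m=cv2.inRange(hsv,(7,140,110),(16,255,255))
N,l,st,ce=cv2.connectedComponentsWithStats(m)
for i in range(1,N):
    if st[i,4]>30: print(ce[i],st[i,4],p2w(f,ce[i],.051)[0])
print(get_state()['tcp_pos'])
plan([.590,-.34,.2],75)
E
```

```text
time: 4.73
tcp_pos: [0.579, 0.1255, 0.0277]
tcp_rot: [180.0, 0.0, 100.2]
wrist_force: [0.6, -2.7, 1.6]
gripper_width: 0.0005
grasp_force: 0.9
time: 5.4
tcp_pos: [0.5783, 0.124, 0.172]
tcp_rot: [-179.9, 0.0, 100.1]
wrist_force: [1.4, 0.3, 0.3]
gripper_width: 0.0004
grasp_force: 0.0
[351.96688742 168.82781457] 151 [0.60721126 0.1537164  0.051     ]
[0.58271972 0.12475667 0.18084533]
trans cm [-45.88  -7.41  -2.07] turn [ 0.009 -0.004  0.438]
```

```bash
python3 -m jog '{"translation":[[-3,-0.4,-1],[-6,-0.9,-2],[-9.5,-1.4,-2],[-13,-2,-2],[-16.5,-2.6,-2],[-20,-3.2,-2],[-23.5,-3.8,-2],[-27,-4.4,-2]],"turn":[[0,0,0.05],[0,0,0.11],[0,0,0.16],[0,0,0.22],[0,0,0.27],[0,0,0.33],[0,0,0.38],[0,0,0.43]],"claw":[0,0,0,0,0,0,0,0]}'
python3 -c "
from h import *
plan([.577,-.40,.2],75)"
```

```text
time: 6.12
tcp_pos: [0.5831, -0.1501, 0.1907]
tcp_rot: [-180.0, -0.0, 75.4]
wrist_force: [0.6, 0.1, -0.1]
gripper_width: 0.0005
grasp_force: 0.0
trans cm [-24.34   5.7   -0.94] turn [-0.    -0.     0.007]
```

```bash
python3 -m jog '{"translation":[[-3.5,0.8,0],[-7,1.6,0],[-10.5,2.4,0],[-14,3.2,0],[-17.5,4,0],[-20.5,4.8,0],[-23,5.4,0],[-23,5.4,0]],"turn":[[0,0,0],[0,0,0],[0,0,0],[0,0,0],[0,0,0],[0,0,0],[0,0,0],[0,0,0]],"claw":[0,0,0,0,0,0,0,0]}'
python3 -m jog '{"translation":[[0,0,0],[0,0,0]],"turn":[[0,0,0],[0,0,0]],"claw":[0,0]}'
python3 - <<'E'
from h import *
f=shot('wrist','pics/wrist4.png')
for d in silhouettes('wrist','brass_block_grip'):
    print(round(d['confidence'],2),d['xy'],d['pixels'].sum(),p2w(f,d['xy'],.027)[0])
i=f['pixels'][:,:,::-1];cv2.imwrite('pics/w4c.png',cv2.resize(i[80:280,200:440],(720,600),interpolation=cv2.INTER_CUBIC))
E
```

```text
time: 6.78
tcp_pos: [0.5755, -0.3915, 0.1904]
tcp_rot: [-180.0, 0.2, 75.2]
wrist_force: [-1.5, -0.1, -0.6]
gripper_width: 0.0004
grasp_force: 0.0
time: 6.95
tcp_pos: [0.5785, -0.3838, 0.1902]
tcp_rot: [-180.0, -0.1, 75.6]
wrist_force: [0.4, 0.8, 0.2]
gripper_width: 0.0003
grasp_force: 0.0
0.83 [117.0, 254.1] 2055 [ 0.3060233  -0.40892724  0.027     ]
0.79 [66.5, 165.8] 2530 [ 0.29758219 -0.28997433  0.027     ]
0.57 [323.0, 139.5] 1790 [ 0.59549525 -0.33507445  0.027     ]
```

View pics/w4c.png

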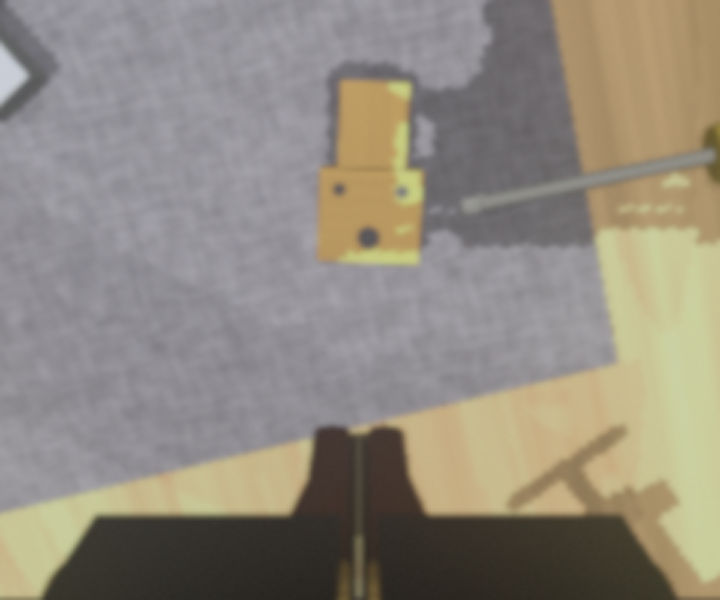

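The crop shows a yellow brass T-block on the grey pad. Its wide end spans crop columns 318–424 and rows 168–264, and its tongue points up to row 80. It's the smaller of the two yellow ones, so it's the right block. The screwdriver tip is at crop (465,207), about 16 mm off its side, so I'll grip about 9 mm behind the centre of the wide end to clear it.

Run:
```python
from h import *
f=shot('wrist')
P=p2w(f,crop([(318,168),(424,169),(420,264),(318,262),(338,80),(411,80),(410,168),(336,168),(465,207)],200,80,3),.027)[:,:2]
print(P.round(4)); d=lambda a,b:np.linalg.norm(P[a]-P[b])
print('dims w',d(0,1),d(2,3),'len',d(0,3),d(1,2),'tongue',d(4,5))
c=P[:4].mean(0);tt=P[4:8].mean(0);ax=tt-c
yaw=np.degrees(np.arctan2(ax[1],ax[0]));print('centre',c,'tongue',tt,np.linalg.norm(ax),'yaw',yaw)
a=lambda v:np.degrees(np.arctan2(v[1],v[0])); print(a(P[0]-P[3]),a(P[1]-P[2]),a(P[4]-P[7]),a(P[5]-P[6]),a(P[0]-P[1])-90)
u=ax/np.linalg.norm(ax);g=c-.009*u;print('grip',g)
s=get_state();print(s['tcp_pos'],s['tcp_rot']);plan(np.r_[g,.0075],yaw)
```

```text
[[ 0.5783 -0.3255]
 [ 0.6173 -0.3359]
 [ 0.6075 -0.371 ]
 [ 0.569  -0.3603]
 [ 0.5937 -0.2965]
 [ 0.62   -0.3032]
 [ 0.6122 -0.3342]
 [ 0.5849 -0.3272]
 [ 0.6293 -0.3537]]
dims w 0.040344138028279894 0.0399706186784865 len 0.036022046619668 0.036441381178148095 tongue 0.02705559678281896
centre [ 0.59302163 -0.34817299] tongue [ 0.60271558 -0.315298  ] 0.034274442967336956 yaw 73.57062326994028
75.00135373933729 74.41260435468618 73.98763916178504 75.96757884603315 75.17127811058452
grip [ 0.59047613 -0.35680551]
[ 0.57924538 -0.38285981  0.19083103] [-1.79998150e+02 -6.36252664e-02  7.56876387e+01]
trans cm [ 2.78  0.44 18.34] turn [-0.    -0.001  0.037]
```

```bash
python3 -m jog '{"translation":[[1,0.2,2],[2,0.4,5],[2.8,0.45,8],[2.8,0.45,11],[2.8,0.45,12.5],[2.8,0.45,12.5],[2.8,0.45,12.5],[2.8,0.45,12.5]],"turn":[[0,0,0.016],[0,0,0.016],[0,0,0.016],[0,0,0.016],[0,0,0.016],[0,0,0.016],[0,0,0.016],[0,0,0.016]],"claw":[55,55,55,55,55,55,55,55]}'
python3 - <<'E'
from h import *
f=shot('wrist','pics/w5.png')
print(get_state()['gripper_width']);plan([.5906,-.3568,.0065],74.8)
E
```

```text
time: 7.77
tcp_pos: [0.5907, -0.3597, 0.068]
tcp_rot: [179.9, 0.1, 74.6]
wrist_force: [0.2, 0.8, 0.4]
gripper_width: 0.0476
grasp_force: 0.0
0.04804943360586025
trans cm [ 0.29 -0.12  6.17] turn [ 0.003  0.001 -0.003]
```

View pics/w5.png

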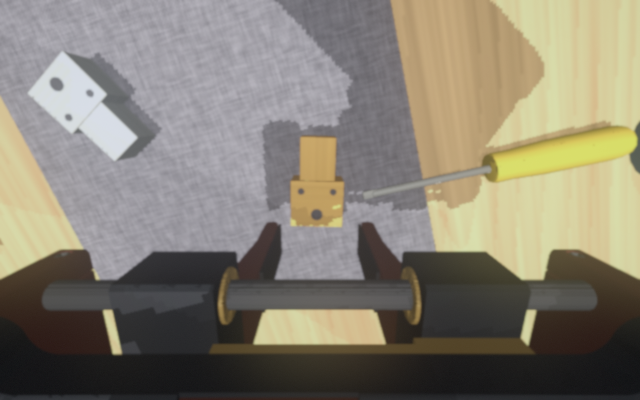

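The block (columns 291–343) sits between the open fingers (275–362), and the screwdriver tip at (365,196) is ahead of the right finger. I'll descend and grip.

```bash
python3 -m jog '{"translation":[[0.1,-0.1,1.5],[0.1,-0.1,3],[0.1,-0.1,4.5],[0.1,-0.1,5.5],[0.1,-0.1,5.9],[0.1,-0.1,5.9],[0.1,-0.1,5.9],[0.1,-0.1,5.9]],"turn":[[0,0,0],[0,0,0],[0,0,0],[0,0,0],[0,0,0],[0,0,0],[0,0,0],[0,0,0]],"claw":[55,55,55,55,55,55,55,55]}'
```

```text
time: 8.48
tcp_pos: [0.5895, -0.358, 0.0075]
tcp_rot: [180.0, 0.0, 74.6]
wrist_force: [0.3, -0.0, 0.3]
gripper_width: 0.0478
grasp_force: 0.0
```

```bash
python3 -m jog '{"translation":[[0,0,0],[0,0,0],[0,0,0],[0,0,0]],"turn":[[0,0,0],[0,0,0],[0,0,0],[0,0,0]],"claw":[30,30,30,30]}'
```

```text
time: 8.82
tcp_pos: [0.5894, -0.3578, 0.0076]
tcp_rot: [179.9, 0.0, 74.6]
wrist_force: [-0.5, 0.8, 3.9]
gripper_width: 0.0397
grasp_force: 29.9
```

```bash
python3 -m jog '{"translation":[[0,0,-1],[0,0,-3],[0,0,-6],[1,0,-9],[3,-1,-11.5],[6,-2.5,-12],[9.5,-4,-12],[13,-5.5,-12]],"turn":[[0,0,0],[0,0,0],[0,0,0],[0,0,0.06],[0,0,0.16],[0,0,0.27],[0,0,0.38],[0,0,0.5]],"claw":[30,30,30,30,30,30,30,30]}'
python3 -c "
from h import *
plan([.540,.043,.13],10.6)"
```

```text
time: 9.48
tcp_pos: [0.5699, -0.2166, 0.1279]
tcp_rot: [180.0, -0.1, 45.6]
wrist_force: [2.0, 0.2, -3.9]
gripper_width: 0.0399
grasp_force: 29.9
trans cm [ 16.46 -20.3   -0.2 ] turn [ 0.    -0.001  0.611]
```

```bash
python3 -m jog '{"translation":[[2.4,-3,0],[4.8,-6,0],[7.2,-9,0],[9.6,-12,0],[12,-15,0],[14.2,-17.5,0],[15.7,-19.4,0],[16.3,-20.2,0]],"turn":[[0,0,0.09],[0,0,0.18],[0,0,0.27],[0,0,0.36],[0,0,0.45],[0,0,0.53],[0,0,0.59],[0,0,0.61]],"claw":[30,30,30,30,30,30,30,30]}'
python3 -m jog '{"translation":[[0,0,0],[0,0,0],[0,0,0]],"turn":[[0,0,0],[0,0,0],[0,0,0]],"claw":[30,30,30]}'
python3 - <<'E'
from h import *
f=shot('wrist','pics/w6.png');s=get_state();print(s['tcp_pos'],s['tcp_rot'])
E
```

```text
time: 10.15
tcp_pos: [0.5373, 0.0453, 0.1266]
tcp_rot: [-179.9, 0.1, 11.2]
wrist_force: [0.6, 0.2, -4.7]
gripper_width: 0.0398
grasp_force: 29.9
time: 10.4
tcp_pos: [0.5384, 0.0388, 0.1272]
tcp_rot: [180.0, -0.0, 11.0]
wrist_force: [-0.3, -0.2, -4.1]
gripper_width: 0.0396
grasp_force: 29.9
[0.5384779  0.03850148 0.12721806] [ 1.79986184e+02 -1.21420085e-02  1.09736394e+01]
```

View pics/w6.png

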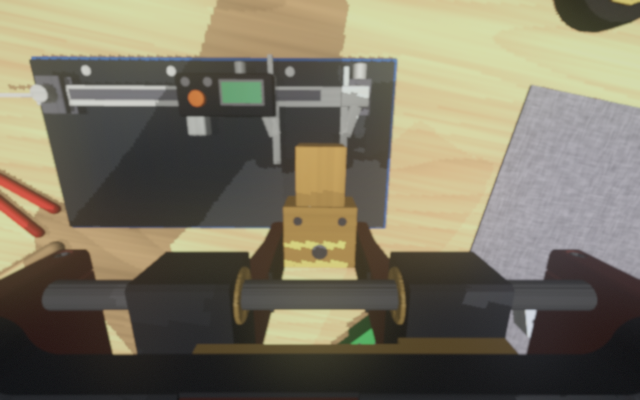

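The wrist view shows the block held with its tongue at columns 295–346, rows 145–208, over the jaws. The moving jaw is at about column 275, the fixed jaw at about 345, and the key at (196,98). I'll enlarge it to refine.

Run:
```python
import cv2
i=cv2.imread('pics/w6.png');cv2.imwrite('pics/w6c.png',cv2.resize(i[50:240,240:400],(505,600),interpolation=cv2.INTER_CUBIC))
```

```text
(no output)
```

View pics/w6c.png

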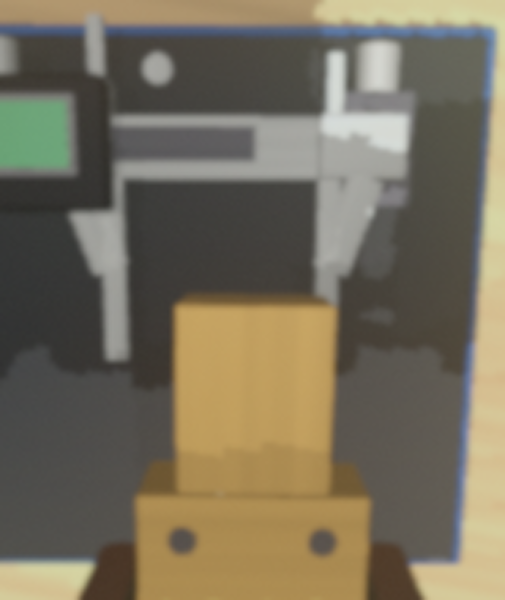

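Run:
```python
from h import *
f=shot('wrist');s=get_state();print(s['tcp_pos'],s['tcp_rot'][2])
q=lambda P,z:p2w(f,np.array(P)/[505/160,600/190]+[240,50],z)[:,:2]
a=lambda v:np.degrees(np.arctan2(v[1],v[0]))
J=q([(316,185),(314,298),(125,185),(128,358),(105,358)],.0345)
B=q([(174,303),(336,306),(330,492),(178,490)],.1466)
print('J',J.round(4),'yaws',a(J[0]-J[1]),a(J[2]-J[3]))
yaw=10.6;th=np.radians(yaw);e=np.array([[np.cos(th),np.sin(th)],[-np.sin(th),np.cos(th)]])
r=[e@p for p in J]; print('gap',r[2][1]-r[0][1],r[3][1]-r[1][1])
O=e.T@np.array([r[3][0]+.058,(r[0][1]+r[1][1])/2]);print('O',O)
print('block widths',np.linalg.norm(B[0]-B[1]),np.linalg.norm(B[0]-B[3]))
y=np.radians(s['tcp_rot'][2]);et=np.array([[np.cos(y),np.sin(y)],[-np.sin(y),np.cos(y)]])
print('tongue centre in tool-aligned axes',et@(B.mean(0)-s['tcp_pos'][:2]),'yaw',a(B[0]-B[3]),a(B[1]-B[2]))
print('corner BR plate',q([(460,560),(495,30)],.02))
```

```text
[0.5385292  0.03841604 0.12719699] 10.943773528359827
J [[0.6221 0.0366]
 [0.5919 0.0307]
 [0.612  0.0884]
 [0.5648 0.0801]
 [0.5635 0.0867]] yaws 11.056752531676226 9.917363307222569
gap 0.05273838989621523 0.053554363144953064
O [0.6316536 0.038272 ]
block widths 0.025987465612700482 0.03129502779137542
tongue centre in tool-aligned axes [ 0.04315642 -0.00024271] yaw 10.955640599756826 10.57999259225554
corner BR plate [[ 0.51768062 -0.03487984]
 [ 0.67274125 -0.00470114]]
```

```bash
python3 -m jog '{"translation":[[0,-0.3,2],[0,-0.3,4.5],[0,-0.3,6.5],[0,-0.3,8],[0,-0.3,9],[0,-0.3,9.3],[0,-0.3,9.3],[0,-0.3,9.3]],"turn":[[0,0,0.006],[0,0,0.006],[0,0,0.006],[0,0,0.006],[0,0,0.006],[0,0,0.006],[0,0,0.006],[0,0,0.006]],"claw":[30,30,30,30,30,30,30,30]}'
python3 -m jog '{"translation":[[0,0,0.2],[0,0,0.4],[0,0,0.5],[0,0,0.6],[0,0,0.6]],"turn":[[0,0,0],[0,0,0],[0,0,0],[0,0,0],[0,0,0]],"claw":[30,30,30,30,30]}'
```

```text
time: 11.17
tcp_pos: [0.5385, 0.0423, 0.0346]
tcp_rot: [180.0, -0.0, 10.7]
wrist_force: [0.1, 0.1, -2.1]
gripper_width: 0.0398
grasp_force: 29.9
time: 11.58
tcp_pos: [0.5379, 0.0431, 0.0279]
tcp_rot: [-180.0, -0.0, 10.7]
wrist_force: [0.1, -0.0, -3.9]
gripper_width: 0.0401
grasp_force: 29.9
```

```bash
python3 -m jog '{"translation":[[0,0.1,0.1],[0,0.2,0.2],[0,0.35,0.2],[0,0.5,0.2],[0,0.6,0.2],[0,0.65,0.2],[0,0.7,0.2],[0,0.7,0.2]],"turn":[[0,0,0],[0,0,0],[0,0,0],[0,0,0],[0,0,0],[0,0,0],[0,0,0],[0,0,0]],"claw":[30,30,30,30,30,30,30,30]}'
```

```text
time: 12.25
tcp_pos: [0.5392, 0.0359, 0.026]
tcp_rot: [-180.0, -0.0, 10.7]
wrist_force: [0.2, 0.6, -2.6]
gripper_width: 0.0401
grasp_force: 29.9
```

```bash
python3 -m jog '{"translation":[[0,0.05,0],[0,0.1,0],[0,0.1,0]],"turn":[[0,0,0],[0,0,0],[0,0,0]],"claw":[30,30,30]}'
```

```text
time: 12.5
tcp_pos: [0.5394, 0.035, 0.026]
tcp_rot: [180.0, -0.0, 10.7]
wrist_force: [-0.5, 0.1, -3.7]
gripper_width: 0.0399
grasp_force: 29.9
```

```bash
python3 -m jog '{"translation":[[0,0.05,0],[0,0.05,0],[0,0.05,0]],"turn":[[0,0,0],[0,0,0],[0,0,0]],"claw":[30,30,30]}'; python3 -m jog '{"translation":[[0,0.05,0],[0,0.05,0],[0,0.05,0]],"turn":[[0,0,0],[0,0,0],[0,0,0]],"claw":[30,30,30]}'
```

```text
time: 12.75
tcp_pos: [0.5395, 0.0346, 0.0259]
tcp_rot: [180.0, -0.0, 10.7]
wrist_force: [-0.2, 0.1, -4.3]
gripper_width: 0.0403
grasp_force: 29.9
time: 13.0
tcp_pos: [0.5395, 0.0344, 0.0259]
tcp_rot: [-180.0, 0.0, 10.7]
wrist_force: [-0.0, 0.9, -3.3]
gripper_width: 0.04
grasp_force: 29.9
```

```bash
python3 -m jog '{"translation":[[0,0.05,0],[0,0.05,0],[0,0.05,0]],"turn":[[0,0,0],[0,0,0],[0,0,0]],"claw":[30,30,30]}'
```

```text
time: 13.25
tcp_pos: [0.5395, 0.0342, 0.0259]
tcp_rot: [-180.0, 0.0, 10.7]
wrist_force: [-1.5, 3.3, -3.3]
gripper_width: 0.0397
grasp_force: 29.9
```

The tongue is touching the fixed jaw (+3.3 N). Next I'll lower it the last millimetre.

```bash
python3 -m jog '{"translation":[[0,0,0.05],[0,0,0.1],[0,0,0.1],[0,0,0.1]],"turn":[[0,0,0],[0,0,0],[0,0,0],[0,0,0]],"claw":[30,30,30,30]}'
```

```text
time: 13.58
tcp_pos: [0.5397, 0.0342, 0.025]
tcp_rot: [-180.0, -0.0, 10.7]
wrist_force: [-2.1, 4.7, -0.8]
gripper_width: 0.0398
grasp_force: 29.9
```

```bash
python3 -m jog '{"translation":[[0,0,0.05],[0,0,0.05],[0,0,0.05]],"turn":[[0,0,0],[0,0,0],[0,0,0]],"claw":[30,30,30]}'
```

```text
time: 13.83
tcp_pos: [0.5397, 0.0342, 0.0246]
tcp_rot: [-180.0, -0.0, 10.7]
wrist_force: [-1.7, 5.0, -0.3]
gripper_width: 0.0399
grasp_force: 29.9
```

```bash
python3 -m jog '{"translation":[[0,0,0.05],[0,0,0.05],[0,0,0.05]],"turn":[[0,0,0],[0,0,0],[0,0,0]],"claw":[30,30,30]}'
```

```text
time: 14.08
tcp_pos: [0.5397, 0.0342, 0.0246]
tcp_rot: [-179.9, -0.0, 10.7]
wrist_force: [-3.6, 5.6, 6.8]
gripper_width: 0.0397
grasp_force: 29.9
```

```bash
python3 -m jog '{"translation":[[0,0,-0.05],[0,-0.05,-0.05],[0,-0.1,-0.1],[0,-0.1,-0.1],[0,-0.1,-2],[-1,-0.1,-5],[-4,-0.1,-8],[-7,-0.1,-9]],"turn":[[0,0,0],[0,0,0],[0,0,0],[0,0,0],[0,0,0],[0,0,0],[0,0,0],[0,0,0]],"claw":[60,60,60,60,60,60,60,60]}'
python3 -m jog '{"translation":[[0,0,0],[0,0,0],[0,0,0]],"turn":[[0,0,0],[0,0,0],[0,0,0]],"claw":[0,0,0]}'
python3 - <<'E'
from h import *
f=shot('wrist','pics/w7.png');s=get_state();print(s['tcp_pos'],s['tcp_rot'])
i=f['pixels'][:,:,::-1];cv2.imwrite('pics/w7c.png',cv2.resize(i[20:220,170:410],(720,600),interpolation=cv2.INTER_CUBIC))
E
```

```text
time: 14.75
tcp_pos: [0.4723, 0.0204, 0.1163]
tcp_rot: [179.9, -0.2, 10.6]
wrist_force: [-0.5, -0.6, 1.2]
gripper_width: 0.0527
grasp_force: 0.0
time: 15.0
tcp_pos: [0.4714, 0.022, 0.1141]
tcp_rot: [-180.0, -0.1, 10.7]
wrist_force: [0.7, -0.2, 0.3]
gripper_width: 0.0365
grasp_force: 0.0
[0.47156407 0.0219013  0.1138322 ] [ 1.79978973e+02 -4.30508456e-02  1.07359828e+01]
```

View pics/w7c.png

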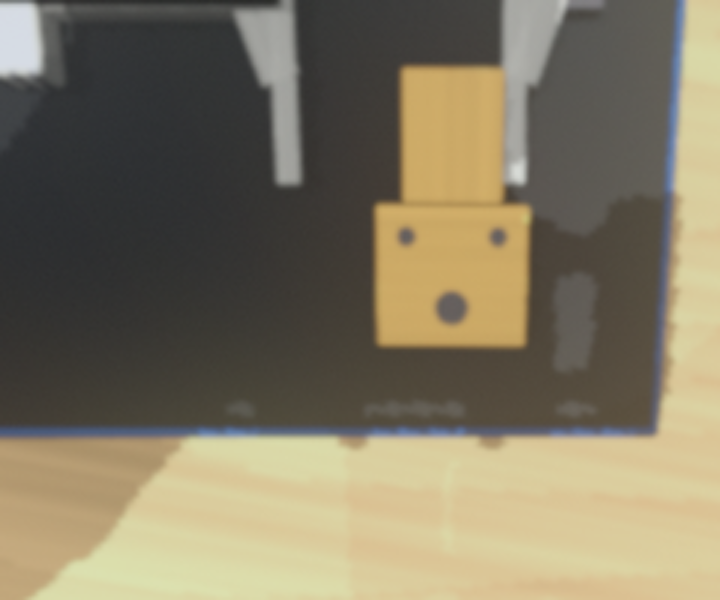

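The view shows the block standing flat with its tongue against the fixed jaw: the tongue's right edge and the jaw's face are both at crop column 503, and the shoulders are just below the jaw's tip. The moving jaw is open, at column 298. Now I'll go round to the far side of the thumb rest.

```bash
python3 -m jog '{"translation":[[2,-2.3,0],[4.5,-5,0],[7,-7.8,0],[9.4,-10.5,0],[11.6,-13,0],[12.8,-14.3,0],[12.8,-14.3,3],[12.8,-14.3,3]],"turn":[[0,0,0],[0,0,0],[0,0,0],[0,0,0],[0,0,0],[0,0,0],[0,0,0],[0,0,0]],"claw":[0,0,0,0,0,0,0,0]}'
python3 - <<'E'
from h import *
f=shot('wrist','pics/w8.png'); hsv=cv2.cvtColor(f['pixels'],cv2.COLOR_RGB2HSV)
m=cv2.inRange(hsv,(7,140,110),(16,255,255))
N,l,st,ce=cv2.connectedComponentsWithStats(m)
for i in range(1,N):
    if st[i,4]>30: print(ce[i],st[i,4],p2w(f,ce[i],.051)[0])
for d in silhouettes('wrist','thumb_rest'): print(d['confidence'],d['xy'],p2w(f,d['xy'],.04)[0])
th=np.radians(10.6);R=np.array([[np.cos(th),-np.sin(th)],[np.sin(th),np.cos(th)]])
plan(np.r_[np.array([.6316,.0385])+R@np.array([-.032,.156]),.028],10.6)
E
```

```text
time: 15.72
tcp_pos: [0.5683, 0.1869, 0.0789]
tcp_rot: [179.9, 0.3, 10.9]
wrist_force: [-0.7, -1.7, -1.5]
gripper_width: 0.0004
grasp_force: 0.0
[376.85863874 181.98429319] 191 [0.60539775 0.1535908  0.051     ]
[100.61818182 239.6       ] 110 [0.52512677 0.34219168 0.051     ]
0.73 [374.0, 183.1] [0.60223767 0.15269942 0.04      ]
0.62 [406.2, 170.2] [0.61598713 0.13201895 0.04      ]
trans cm [ 0.26 -0.09  5.44] turn [0.002 0.004 0.001]
```

View pics/w8.png

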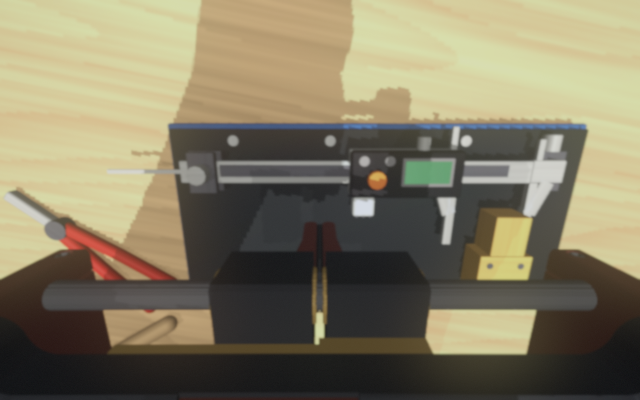

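The closed fingers (columns 303–337) are clear of the thumb rest at (363,207), on its far side. The key is at (377,182). I'll descend and push.

```bash
python3 -m jog '{"translation":[[0.1,-0.1,1.5],[0.2,-0.1,3],[0.2,-0.1,4.5],[0.2,-0.1,5.2],[0.2,-0.1,5.2],[0.2,-0.1,5.2]],"turn":[[0,0,0],[0,0,0],[0,0,0],[0,0,0],[0,0,0],[0,0,0]],"claw":[0,0,0,0,0,0]}'
python3 -m jog '{"translation":[[0,0.4,0],[0,0.8,0],[0,1.2,0],[0,1.6,0],[0,2.0,0],[0,2.4,0],[0,2.6,0],[0,2.6,0]],"turn":[[0,0,0],[0,0,0],[0,0,0],[0,0,0],[0,0,0],[0,0,0],[0,0,0],[0,0,0]],"claw":[0,0,0,0,0,0,0,0]}'
```

```text
time: 16.32
tcp_pos: [0.5714, 0.1868, 0.0315]
tcp_rot: [180.0, 0.1, 10.7]
wrist_force: [0.9, -0.9, -0.0]
gripper_width: 0.0006
grasp_force: 0.0
time: 16.98
tcp_pos: [0.5768, 0.161, 0.0322]
tcp_rot: [180.0, -0.0, 10.7]
wrist_force: [-0.6, -1.0, -0.6]
gripper_width: 0.0003
grasp_force: 0.0
```

```bash
cat >> h.py <<'E'
def key():
    f=shot('wrist'); m=cv2.inRange(cv2.cvtColor(f['pixels'],cv2.COLOR_RGB2HSV),(7,140,110),(16,255,255))
    N,l,st,ce=cv2.connectedComponentsWithStats(m)
    for i in range(1,N):
        if st[i,4]>30:
            w=p2w(f,ce[i],.051)[0]; th=np.radians(10.6);R=np.array([[np.cos(th),-np.sin(th)],[np.sin(th),np.cos(th)]])
            print('key',st[i,4],w.round(4),'stand',(R.T@(w[:2]-[.6316,.0385])).round(4))
    s=get_state();print('tcp',s['tcp_pos'].round(4),'stand',(R.T@(s['tcp_pos'][:2]-[.6316,.0385])).round(4))
E
python3 -c "
from h import *
key()"
```

```text
key 158 [0.6093 0.146  0.051 ] stand [-0.0021  0.1098]
tcp [0.5766 0.1612 0.032 ] stand [-0.0315  0.1307]
```

```bash
python3 -m jog '{"translation":[[0,0.2,0.2],[0,0.5,0.3],[0,0.8,0.3],[0,1.1,0.3],[0,1.3,0.3],[0,1.4,0.3],[0,1.4,0.3]],"turn":[[0,0,0],[0,0,0],[0,0,0],[0,0,0],[0,0,0],[0,0,0],[0,0,0]],"claw":[0,0,0,0,0,0,0]}'; python3 -c "
from h import *
key()"
```

```text
time: 17.62
tcp_pos: [0.5791, 0.1473, 0.0289]
tcp_rot: [180.0, 0.0, 10.7]
wrist_force: [0.2, -0.7, 0.6]
gripper_width: 0.0002
grasp_force: 0.0
key 208 [0.6123 0.1322 0.051 ] stand [-0.0018  0.0957]
tcp [0.5791 0.1474 0.0289] stand [-0.0316  0.1167]
```

Gap is about 29 mm. Small steps from here, until force builds.

```bash
python3 -m jog '{"translation":[[0,0.05,0],[0,0.1,0],[0,0.15,0],[0,0.2,0],[0,0.2,0]],"turn":[[0,0,0],[0,0,0],[0,0,0],[0,0,0],[0,0,0]],"claw":[0,0,0,0,0]}'; python3 -m jog '{"translation":[[0,0.05,0],[0,0.05,0],[0,0.05,0]],"turn":[[0,0,0],[0,0,0],[0,0,0]],"claw":[0,0,0]}'
```

```text
time: 18.08
tcp_pos: [0.5794, 0.146, 0.029]
tcp_rot: [-180.0, -0.0, 10.7]
wrist_force: [-0.1, 1.0, 0.5]
gripper_width: 0.0001
grasp_force: 0.7
time: 18.33
tcp_pos: [0.5796, 0.1454, 0.029]
tcp_rot: [-180.0, 0.0, 10.7]
wrist_force: [-1.0, 1.9, 0.6]
gripper_width: 0.0005
grasp_force: 0.7
```

```bash
python3 -m jog '{"translation":[[0,0.05,0],[0,0.05,0],[0,0.05,0]],"turn":[[0,0,0],[0,0,0],[0,0,0]],"claw":[0,0,0]}';python3 -m jog '{"translation":[[0,0.05,0],[0,0.05,0],[0,0.05,0]],"turn":[[0,0,0],[0,0,0],[0,0,0]],"claw":[0,0,0]}'
```

```text
time: 18.58
tcp_pos: [0.5797, 0.1449, 0.029]
tcp_rot: [-180.0, -0.0, 10.7]
wrist_force: [0.1, 0.5, 0.5]
gripper_width: 0.0002
grasp_force: 0.6
time: 18.83
tcp_pos: [0.5798, 0.1445, 0.029]
tcp_rot: [-180.0, -0.0, 10.7]
wrist_force: [-0.9, 1.5, 0.4]
gripper_width: -0.0001
grasp_force: 0.8
```

```bash
python3 -m jog '{"translation":[[0,0.05,0],[0,0.05,0],[0,0.05,0]],"turn":[[0,0,0],[0,0,0],[0,0,0]],"claw":[0,0,0]}';python3 -m jog '{"translation":[[0,0.05,0],[0,0.05,0],[0,0.05,0]],"turn":[[0,0,0],[0,0,0],[0,0,0]],"claw":[0,0,0]}'
```

```text
time: 19.08
tcp_pos: [0.5798, 0.1445, 0.029]
tcp_rot: [-180.0, 0.0, 10.7]
wrist_force: [-1.8, 3.7, 1.0]
gripper_width: 0.0005
grasp_force: 1.8
time: 19.33
tcp_pos: [0.5797, 0.1444, 0.029]
tcp_rot: [-179.9, 0.0, 10.7]
wrist_force: [-2.1, 4.7, 1.8]
gripper_width: 0.0008
grasp_force: 2.5
```

```bash
python3 -m jog '{"translation":[[0,0.05,0],[0,0.05,0],[0,0.05,0]],"turn":[[0,0,0],[0,0,0],[0,0,0]],"claw":[0,0,0]}'; python3 -c "
from h import *
key();print(get_state()['wrist_force'])"
```

```text
time: 19.58
tcp_pos: [0.5798, 0.1444, 0.029]
tcp_rot: [-179.9, 0.0, 10.8]
wrist_force: [-2.1, 5.2, 2.9]
gripper_width: 0.0
grasp_force: 3.0
key 199 [0.613  0.1294 0.051 ] stand [-0.0016  0.0928]
tcp [0.5798 0.1444 0.029 ] stand [-0.0315  0.1136]
[-1.84766744  5.39672892  1.71876302]
```

The jaw bears on the tongue: motion has stopped and the force is growing. A little more, then hold.

```bash
python3 -m jog '{"translation":[[0,0.05,0],[0,0.1,0],[0,0.15,0],[0,0.15,0],[0,0.15,0],[0,0.15,0],[0,0.15,0]],"turn":[[0,0,0],[0,0,0],[0,0,0],[0,0,0],[0,0,0],[0,0,0],[0,0,0]],"claw":[0,0,0,0,0,0,0]}'
```

```text
time: 20.22
tcp_pos: [0.5798, 0.1442, 0.0289]
tcp_rot: [-179.8, 0.0, 10.8]
wrist_force: [-3.2, 9.0, 3.8]
gripper_width: 0.0006
grasp_force: 4.5
```

```bash
python3 -m jog '{"translation":[[0,-0.6,0],[0,-1.5,0],[0,-1.5,-2],[0,-1.5,-4.6],[1,0,-4.6],[2,1.2,-4.6],[2.6,1.75,-4.6],[2.6,1.75,-4.6]],"turn":[[0,0,0],[0,0,0],[0,0,0],[0,0,0],[0,0,0],[0,0,0],[0,0,0],[0,0,0]],"claw":[0,0,0,0,0,0,0,0]}';python3 -m jog '{"translation":[[0,0,0],[0,0,0]],"turn":[[0,0,0],[0,0,0]],"claw":[0,0]}'; python3 -c "
from h import *
key()"
```

```text
time: 20.88
tcp_pos: [0.6104, 0.1274, 0.075]
tcp_rot: [179.9, -0.1, 10.6]
wrist_force: [-0.5, 0.3, 0.3]
gripper_width: 0.0003
grasp_force: 0.0
time: 21.05
tcp_pos: [0.6083, 0.1297, 0.0743]
tcp_rot: [-180.0, 0.1, 10.7]
wrist_force: [-0.4, 0.4, 0.0]
gripper_width: 0.0006
grasp_force: 0.0
key 178 [0.6142 0.1272 0.051 ] stand [-0.0007  0.0903]
tcp [0.6083 0.1298 0.0744] stand [-0.0061  0.0941]
```

```bash
python3 -m jog '{"translation":[[0.15,0.1,0.6],[0.15,0.1,1.2],[0.15,0.1,1.7],[0.15,0.1,2.0],[0.15,0.1,2.2],[0.15,0.1,2.2]],"turn":[[0,0,0],[0,0,0],[0,0,0],[0,0,0],[0,0,0],[0,0,0]],"claw":[0,0,0,0,0,0]}';python3 -m jog '{"translation":[[0,0,0.05],[0,0,0.1],[0,0,0.1]],"turn":[[0,0,0],[0,0,0],[0,0,0]],"claw":[0,0,0]}'
```

```text
time: 21.6
tcp_pos: [0.6104, 0.1284, 0.0523]
tcp_rot: [180.0, 0.1, 10.7]
wrist_force: [0.1, -0.3, 0.3]
gripper_width: 0.0005
grasp_force: 0.0
time: 21.85
tcp_pos: [0.6109, 0.1285, 0.0521]
tcp_rot: [-180.0, -0.0, 10.7]
wrist_force: [-0.1, 0.6, 0.3]
gripper_width: 0.0005
grasp_force: 0.0
```

```bash
python3 -m jog '{"translation":[[0,0,0.05],[0,0,0.1],[0,0,0.1]],"turn":[[0,0,0],[0,0,0],[0,0,0]],"claw":[0,0,0]}';python3 -m jog '{"translation":[[0,0,0.05],[0,0,0.1],[0,0,0.1]],"turn":[[0,0,0],[0,0,0],[0,0,0]],"claw":[0,0,0]}'
```

```text
time: 22.1
tcp_pos: [0.611, 0.1285, 0.0511]
tcp_rot: [-180.0, -0.0, 10.7]
wrist_force: [-0.9, -0.3, 1.1]
gripper_width: 0.0007
grasp_force: 0.7
time: 22.35
tcp_pos: [0.6109, 0.1285, 0.05]
tcp_rot: [-180.0, -0.0, 10.7]
wrist_force: [-0.5, -0.0, 2.1]
gripper_width: 0.0005
grasp_force: 1.1
```

```bash
python3 -m jog '{"translation":[[0,0,0.05],[0,0,0.1],[0,0,0.15],[0,0,0.2],[0,0,0.25],[0,0,0.25],[0,0,0.25],[0,0,0.25]],"turn":[[0,0,0],[0,0,0],[0,0,0],[0,0,0],[0,0,0],[0,0,0],[0,0,0],[0,0,0]],"claw":[0,0,0,0,0,0,0,0]}'
```

```text
time: 23.02
tcp_pos: [0.611, 0.1285, 0.0482]
tcp_rot: [-180.0, -0.0, 10.7]
wrist_force: [-3.0, -0.1, 9.7]
gripper_width: 0.0005
grasp_force: 4.7
```

The key bottomed out at about 10 N. I'll lift off and check numerically.

```bash
python3 -m jog '{"translation":[[0,0,-0.5],[0,0,-2],[-1,0,-5],[-4,0.5,-8.5],[-7,1,-12],[-10,1.5,-14],[-12,2,-15],[-12,2,-15]],"turn":[[0,0,0],[0,0,0],[0,0,0],[0,0,0],[0,0,0],[0,0,0],[0,0,0],[0,0,0]],"claw":[0,0,0,0,0,0,0,0]}';python3 -m jog '{"translation":[[0,0,0],[0,0,0],[0,0,0]],"turn":[[0,0,0],[0,0,0],[0,0,0]],"claw":[0,0,0]}'
python3 - <<'E'
from h import *
key()
f=shot('wrist','pics/w9.png')
th=np.radians(10.6);R=np.array([[np.cos(th),-np.sin(th)],[np.sin(th),np.cos(th)]])
m=cv2.inRange(cv2.cvtColor(f['pixels'],cv2.COLOR_RGB2HSV),(15,90,100),(30,255,255))
for d in silhouettes('wrist','brass_block_grip'):
    w=p2w(f,d['xy'],.044)[0]; print(round(d['confidence'],2),d['xy'],w)
    if .45<w[0]<.65 and -.05<w[1]<.15:
        c,_=cv2.findContours(d['pixels'].astype(np.uint8),0,2);c=max(c,key=cv2.contourArea)
        P=p2w(f,cv2.approxPolyDP(c,3,True),.044)[:,:2]; print(((P-[.6316,.0385])@R*1000).round(1).tolist())
E
```

```text
time: 23.68
tcp_pos: [0.494, 0.084, 0.2]
tcp_rot: [-179.8, -0.0, 10.5]
wrist_force: [0.7, -0.9, -0.0]
gripper_width: 0.0008
grasp_force: 0.0
time: 23.93
tcp_pos: [0.497, 0.0871, 0.1972]
tcp_rot: [180.0, 0.0, 10.8]
wrist_force: [-0.0, -0.0, -0.5]
gripper_width: 0.0004
grasp_force: 0.0
key 156 [0.612  0.1266 0.051 ] stand [-0.003   0.0902]
key 34 [0.5106 0.3511 0.051 ] stand [-0.0614  0.3295]
key 113 [0.4805 0.3318 0.051 ] stand [-0.0945  0.3161]
tcp [0.497  0.0869 0.197 ] stand [-0.1234  0.0723]
0.73 [518.4, 346.3] [ 0.32631233 -0.22117734  0.044     ]
0.67 [373.2, 136.9] [0.56130222 0.03868418 0.044     ]
[[-32.5, 23.8], [-57.4, 27.1], [-66.0, 35.5], [-98.0, 34.4], [-100.2, -5.3], [-65.9, -6.3], [-60.6, 0.6], [-32.5, 0.3]]
```

```bash
python3 -c "
from workcell import *
print(hand_in())"
```

```text
the job is handed in; nothing more can be done
None
```

The brass block stands on the plate with its tongue flat against the fixed jaw and the moving jaw shut on it at about 7 N. The hold key was pressed fully and released, the arm is clear, and the job was handed in at about 24 s; the judge's result was not shown.

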